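# Pull the fuse carrier from the power board

## Task

Take the loose dust cover off the fuse carrier on the power board and set it down gently, upright and let go, on the green bench top beside the board. Then pinch the carrier's two side catches together so that it unlatches, lift it upright out of its socket to about 10 cm above where it sat, and finish there still holding it, catches pinched and keeping still. Leave the other things on the bench where they are.

Things in the scene. Friction and masses are not known exactly. Their poses are not given: they have to be found in the camera images.
- board: green circuit board fixed to the bench, 160 (x) x 120 (y) mm, top face 14 mm above the bench. Origin: centre of its underside on the bench, z up. Carries the black socket at x = -25 mm; at the +x end a finned heat sink and two capacitors, none higher than 36 mm above the bench.
- socket (a point): centre of the black socket's floor, 18 mm above the bench; the seated carrier's origin lies here; axes as the board. Socket: 51 (x) x 83 (y) mm, rim 46 mm above the bench; its +y and -y rims have inner lips that hold the catches' barbs down.
- carrier: ivory fuse carrier, upright block 40 (x) x 32 (y) x 76 mm tall (top 94 mm above the bench when seated), about 0.2 kg, seated in the socket, axes as the board. Origin: centre of its underside. Grey spring catches on its +y and -y sides, 59 mm over their outer faces when free, 45 mm pressed home. With both pressed it lifts straight up; its lower 28 mm runs in the socket with 1.5 mm play.
- catch_a (a joint): inward travel of the catch on the carrier's +y side: 0 free, 0.007 m pressed fully home on its stop; spring 3 N free, 6.5 N pressed home. A barb at its foot holds the carrier down until it is pressed in about 4 mm or more.
- catch_b (a joint): the same for the catch on the carrier's -y side.
- catch_a_face (a point): middle of the grip area on the outer face of the +y catch: a ribbed upright plate 26 mm wide (x), 6 mm thick, reaching from the socket's rim to 69 mm above the carrier's origin. This point is 52 mm above the carrier's origin (70 mm above the bench when seated), 29.5 mm from its centre line when free.
- catch_b_face (a point): the same on the -y catch.
- cover: loose grey dust cover, a cap open underneath: 51 (x) x 71 (y) mm, 34 mm tall, skirt 30 mm deep of 3 mm wall, plus the grip block on top (60 mm over all), about 0.07 kg. Origin: centre of its lower edge, z up. It starts resting on the carrier's top, origin 64 mm above the bench, axes nearly the carrier's, its skirt around the upper part of both catches.
- cover_grip (a point): centre of the cover's grip block: 34 (x) x 20 (y) x 26 mm tall, centre 47 mm above the cover's origin.
- spare_board: bystander: loose green circuit board lying flat, 120 (x) x 90 (y) mm, parts up to 14 mm high. Origin: centre of its underside.
- flux_bottle: bystander: light blue jar with white cap, 48 mm diameter, 75 mm tall, standing. Origin: centre of its underside.
- adapter: bystander: black power adapter, 105 (x) x 48 (y) x 30 mm, lying. Origin: centre of its underside.
- screwdriver: bystander: screwdriver 170 mm long lying along its x axis. Origin near its middle.

How it is judged:
On the way, in this order (a step that is already met when the one before it is completed fails the run):
1. the dust cover stands upright on the bench top, off the board, let go and at rest (height (world z) of cover below 0.008 m and angle between cover's own z axis and vertical below 0.12 rad and contact force between the fingers and cover below 0.05 N and linear speed of cover below 0.03 m/s), for 0.2 s.
2. both side catches are pinched in with the carrier still seated (value of joint each of catch_a, catch_b above 0.003 m and z of carrier in the frame of socket below 0.008 m), for 0.1 s.
At the end, for the whole second after the job is handed in: Fingers hold the carrier (over 3 N) more than 80 mm above its seat, upright within 0.3 rad, still, both catches pressed over 3 mm, not touching board or cover; the dust cover stands at rest on the bench top, upright within 0.12 rad, lower edge below 8 mm (z of carrier in the frame of socket above 0.08 m and angle between carrier's own z axis and vertical below 0.3 rad and linear speed of each of carrier, cover below 0.03 m/s and value of joint each of catch_a, catch_b above 0.003 m and contact force between the fingers and carrier above 3 N and contact force between carrier and board below 0.05 N and contact force between carrier and cover below 0.05 N and height (world z) of cover below 0.008 m and angle between cover's own z axis and vertical below 0.12 rad); the arm keeps its last pose, push and grip.
It fails at once if the dust cover is dropped or thrown (over 0.6 m/s with no finger on it) (linear speed of cover above 0.6 m/s and contact force between the fingers and cover below 0.05 N).
It fails at once if a bystander is moved by more than 30 mm (distance of any of spare_board, flux_bottle, adapter, screwdriver from where it was at the start of the episode above 0.03 m).
It also fails if it takes over 53 s, if anything falls off the work surface, if the arm or the gripper's body presses on something with over 40 N, if the wrist force passes 120 N, or if a joint passes its speed limit or range.

## Robot

A 6-joint arm with a two-finger parallel gripper is mounted at the origin on the work surface. World frame = base frame: x ahead of the robot, y to its left, z up, the work surface at z = 0. Lengths are in m, angles in rad, forces in N, time in s.
With the tool pointing down it reaches from about 0.375 to 0.9 m from the base axis. Payload 3.1 kg.
Tool frame: the origin (TCP) lies on the centre line of the jaws, within the pads' length; the fingertips stand 14 mm ahead of it and the grasp point (between the pads) lies 5 mm behind it; y points along the fingers, z is the direction in which the jaws open and shut, and the axes are right-handed (so a half turn about y gives the same grasp; the last joint's range is limited). The gripper opens to 87 mm and grips with 3 to 60 N. Pads are 19 mm wide; open, the fingers measure 117 mm over their backs; the gripper's body (75 mm by 190 mm) begins 51 mm behind the grasp point.
Start: joints at [1.163, 0.527, 1.433, -0, 1.181, -0.178], TCP at [0.142, 0.609, 0.237] pointing down, gripper open.
Joint ranges: [-3.08, 3.08], [-0.75, 2.2], [0.22, 2.44], [-1.43, 4.57], [0, 2.65], [-2.85, 2.85]. Speed limits (rad/s): [2.79, 2.79, 3.14, 3.14, 3.14, 3.14].

## Interface

Orientations are given as a unit quaternion [x, y, z, w].
In Python, from rig import robot, vision gives the robot as it stands.
- The arm moves only by the shell command python3 -m crank 'ROWS' [FORCE]. ROWS is JSON, a list of rows, each a list of 7 numbers: the shift along the tool's x, y, z as a fraction of full scale, then the turn, a rotation vector about the tool's x, y, z as a fraction of full scale, then the gripper command: -1 is shut, 1 is fully open, values between are in proportion. In form: [[x, y, z, wx, wy, wz, grip], ...]. A call has 1 to 10 rows; each row is the pose to reach, as a shift and turn from the pose commanded when the call began, along the tool's axes at that moment, turning the shorter way round; what a row does not reach only later rows make up. Full scale, the value 1, is 50 cm for a shift and pi rad for a turn. A row lasts 1/8 s, in which the tool goes at most 62.5 mm and 10.7 degrees, less where a joint would pass 70% of its speed; a pose out of reach is approached as far as the arm can. A call with a number of a shift or a turn outside -1 to 1 is refused whole. A call with a gripper value outside its range is refused whole. The fingers move at their own pace and stop on an object; FORCE is the grip in N (left out, the last holds). Time passes only in rows, so rows that repeat a pose let the fingers close. It gives the time, the measured TCP pose, the force and the opening at its end, in the units of the state.
- robot.get_obs(): the state, without advancing time (a new reading comes with each control period).
- vision.camera(name): name is "side" or "top" or "wrist"; returns the picture (384x512x3 uint8, blue, green, red); there is no depth.
- vision.camera_info(name): a dict with "vfov" (degrees; the focal length in pixels is half the picture's height over the tangent of half this angle, whatever the lens; pixels are square), "cx", "cy" (the principal point, pixels), "world_from_camera" (4x4, takes a point from camera to world coordinates); the wrist camera has in their place "tool_from_camera" (4x4, takes a point from camera to tool coordinates, whose origin is the TCP and whose axes are the tool frame's). Camera axes: x right, y up, looking along -z (the intrinsics and any distortion apply to the point x, -y, -z); pixel columns grow to the right and rows downward; lengths in m; the calibration is good to about 2 mm. A picture is of the moment at which its call begins: read the wrist's pose just before it. camera_info takes no time and is no camera call.
- robot.hand_in(): hands the job in, once; it reports no verdict.
The state is a dict: "time": time; "q": joint angles; "joint_velocities": joint speeds; "joint_torque": joint torques, N m; "position": TCP position; "tool_rot": TCP orientation; "ft_force": force on the tool from outside, world axes, zero at the start; "moment": the same for the moment, N m; "grip_width": finger opening in m.
Only numpy, scipy, OpenCV 4.12 (cv2) and the standard library are available. Lean on these libraries where they do the work, as an engineer would, in place of code of your own. Each camera call takes 0.05 s, during which the arm holds its last target.

## Working session

There is one attempt and no reset: what is moved stays moved. The work goes in short steps, Python scripts to look and compute and a shell command to move; the robot and the scene stay as the last step left them, time stands still between calls to the robot, and variables do not carry over. Pictures are saved under pics/ and viewed, and the job is handed in when it is done.

```bash
ls; mkdir -p pics; python3 - <<'E'
from rig import robot, vision
import cv2,numpy as np
np.set_printoptions(precision=4,suppress=True)
o=robot.get_obs()
for k in o: print(k,np.round(o[k],4))
for n in ["side","top","wrist"]:
    i=vision.camera_info(n); print(n,i)
    cv2.imwrite(f"pics/{n}0.png",vision.camera(n))
E
```

```text
pics
time 0.0
q [ 1.1625  0.5285  1.4339 -0.      1.1814 -0.1785]
joint_velocities [ 0.0002 -0.0003  0.0002 -0.0008 -0.0002  0.0021]
joint_torque [  0.0007 -44.0045 -17.6593   0.0636   0.0581  -0.0001]
position [0.1421 0.6079 0.2356]
tool_rot [ 0.7032 -0.0813  0.0809 -0.7017]
ft_force [0.2258 0.1419 0.1743]
moment [0.0565 0.0271 0.0015]
grip_width 0.0872
side {'vfov': 49.494717891898304, 'cx': 254.9568050798032, 'cy': 196.76405042191874, 'world_from_camera': array([[ 0.8151,  0.3308, -0.4755,  0.0969],
       [-0.579 ,  0.4892, -0.6523, -0.7227],
       [ 0.0168,  0.807 ,  0.5903,  0.7557],
       [ 0.    ,  0.    ,  0.    ,  1.    ]])}
top {'vfov': 42.75756453455226, 'cx': 261.57453161046624, 'cy': 190.24068410922834, 'world_from_camera': array([[ 0.0259,  0.9835, -0.1793,  0.3448],
       [-0.9996,  0.0266,  0.0018, -0.0156],
       [ 0.0065,  0.1791,  0.9838,  1.5094],
       [ 0.    ,  0.    ,  0.    ,  1.    ]])}
wrist {'vfov': 59.047047837464405, 'cx': 257.8891407512004, 'cy': 190.76349954657263, 'tool_from_camera': array([[-0.0004, -0.9569, -0.2906, -0.0803],
       [-0.001 ,  0.2906, -0.9569, -0.1477],
       [ 1.    , -0.0001, -0.0011,  0.0012],
       [ 0.    ,  0.    ,  0.    ,  1.    ]])}
```

View pics/side0.png

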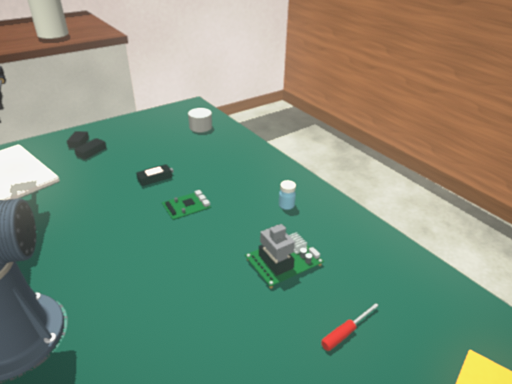

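View pics/top0.png

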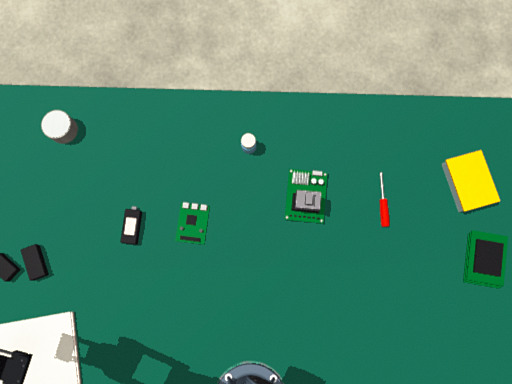

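View pics/wrist0.png

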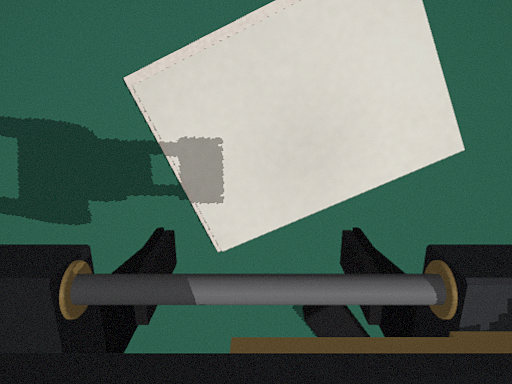

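```bash
cat > h.py <<'E'
from rig import robot, vision
import cv2,numpy as np
from scipy.spatial.transform import Rotation as R
np.set_printoptions(precision=4,suppress=True)
def cam(n,o=None):
    i=vision.camera_info(n)
    if n=="wrist":
        o=o or robot.get_obs(); T=np.eye(4);T[:3,:3]=R.from_quat(o["tool_rot"]).as_matrix();T[:3,3]=o["position"]
        T=T@np.array(i["tool_from_camera"])
    else: T=np.array(i["world_from_camera"])
    f=192/np.tan(np.radians(i["vfov"]/2)); return f,i["cx"],i["cy"],T
def pix(c,uv,z):
    f,cx,cy,T=c; d=T[:3,:3]@np.array([(uv[0]-cx)/f,-(uv[1]-cy)/f,-1]); return T[:3,3]+d*(z-T[2,3])/d[2]
def proj(c,p):
    f,cx,cy,T=c; q=T[:3,:3].T@(np.array(p)-T[:3,3]); return np.array([cx+f*q[0]/-q[2],cy-f*q[1]/-q[2]])
def crop(img,name,x0,y0,x1,y1,s):
    cv2.imwrite(f"pics/{name}.png",cv2.resize(img[y0:y1,x0:x1],None,fx=s,fy=s,interpolation=cv2.INTER_CUBIC))
E
python3 - <<'E'
from h import *
crop(cv2.imread("pics/top0.png"),"top0c",270,155,350,235,7)
crop(cv2.imread("pics/side0.png"),"side0c",235,215,335,295,7)
E
```

```text
(no output)
```

View pics/top0c.png

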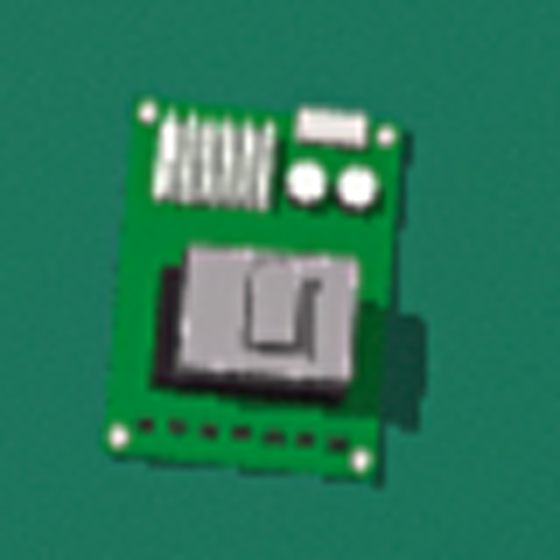

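View pics/side0c.png

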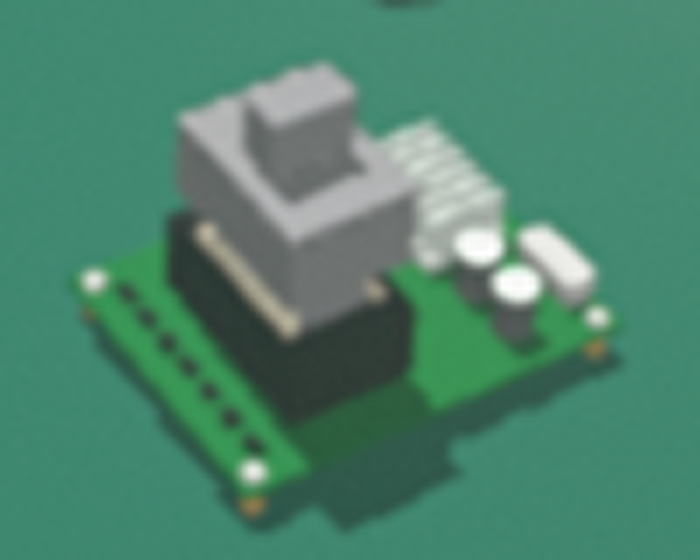

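```bash
python3 - <<'E'
from h import *
c=cam("top"); g=lambda x,y:((x+.5)/7-.5+270,(y+.5)/7-.5+155)
P=np.array([pix(c,g(*p),.014) for p in [(137,97),(410,128),(380,485),(108,452)]]);print(P,P.mean(0))
a=P[[0,1]].mean(0)-P[[2,3]].mean(0);b=P[[0,3]].mean(0)-P[[1,2]].mean(0)
print(np.linalg.norm(a),np.linalg.norm(b),np.degrees(np.arctan2(a[1],a[0])),np.degrees(np.arctan2(-b[0],b[1])))
th=np.arctan2(a[1],a[0]); print("socket",P.mean(0)[:2]-.025*np.array([np.cos(th),np.sin(th)]))
print("grip top",pix(c,g(272,302),.124))
for n,p,z in [("flux",(248,141),.075),("scr",(384,200),.01),("spare",(193,223),.005),("adap",(131,226),.03)]: print(n,pix(c,p,z))
cs=cam("side");gs=lambda x,y:((x+.5)/7-.5+235,(y+.5)/7-.5+215)
print("side grip top",pix(cs,gs(302,93),.124))
P=np.array([pix(cs,gs(*p),.014) for p in [(93,280),(252,470),(597,317)]]);print(P, (P[0]+P[2])/2)
o=robot.get_obs();print(R.from_quat(o["tool_rot"]).as_matrix())
E
```

```text
[[ 0.6889 -0.1026  0.014 ]
 [ 0.678  -0.2246  0.014 ]
 [ 0.5178 -0.2117  0.014 ]
 [ 0.5291 -0.0925  0.014 ]] [ 0.6035 -0.1579  0.014 ]
0.16041228006393388 0.12114887200485494 -4.123949874618676 -5.251253637270917
socket [ 0.5785 -0.1561]
grip top [ 0.5791 -0.1529  0.124 ]
flux [0.7565 0.0268 0.075 ]
scr [ 0.5975 -0.3987  0.01  ]
spare [0.5108 0.19   0.005 ]
adap [0.4939 0.3732 0.03  ]
side grip top [ 0.5786 -0.1547  0.124 ]
[[ 0.5358 -0.0954  0.014 ]
 [ 0.5282 -0.2008  0.014 ]
 [ 0.6741 -0.2129  0.014 ]] [ 0.6049 -0.1542  0.014 ]
[[ 0.9737 -0.0006  0.2278]
 [-0.2278 -0.0015  0.9737]
 [-0.0003 -1.     -0.0016]]
```

```bash
python3 -m crank '[[0.1,0,-0.1,0,-0.02,0,1],[0.2,0,-0.2,0,-0.048,0,1],[0.3,0,-0.32,0,-0.048,0,1],[0.4,0,-0.43,0,-0.048,0,1],[0.5,0,-0.55,0,-0.048,0,1],[0.6,0,-0.65,0,-0.048,0,1],[0.6,0,-0.65,0,-0.048,0,1],[0.6,0,-0.65,0,-0.048,0,1]]'; python3 - <<'E'
from h import *
o=robot.get_obs();p=o["position"];M=R.from_quat(o["tool_rot"]).as_matrix()
print(M, M.T@(np.array([.53,-.153,.24])-p)/.5)
E
```

```text
time: 1.15
position: [0.3627, 0.2207, 0.2367]
tool_rot: [0.707, -0.03, 0.031, -0.706]
ft_force: [-0.5, 0.4, 0.7]
grip_width: 0.0871
[[ 0.9963  0.001   0.0862]
 [-0.0862 -0.0004  0.9963]
 [ 0.001  -1.     -0.0003]] [ 0.3978 -0.0061 -0.7158]
```

```bash
python3 -m crank '[[0.07,0,-0.12,0,0,0,1],[0.14,0,-0.24,0,0,0,1],[0.21,0,-0.36,0,0,0,1],[0.28,0,-0.48,0,0,0,1],[0.34,0,-0.6,0,0,0,1],[0.398,0,-0.716,0,0,0,1],[0.398,0,-0.716,0,0,0,1],[0.398,0,-0.716,0,0,0,1]]'; python3 - <<'E'
from h import *
o=robot.get_obs(); im=vision.camera("wrist"); cv2.imwrite("pics/w1.png",im); c=cam("wrist",o)
import pickle; pickle.dump(c,open("w1.pkl","wb"))
E
```

```text
time: 2.15
position: [0.5318, -0.1503, 0.2362]
tool_rot: [0.707, -0.028, 0.029, -0.706]
ft_force: [-1.4, 0.2, -0.1]
grip_width: 0.087
```

View pics/w1.png

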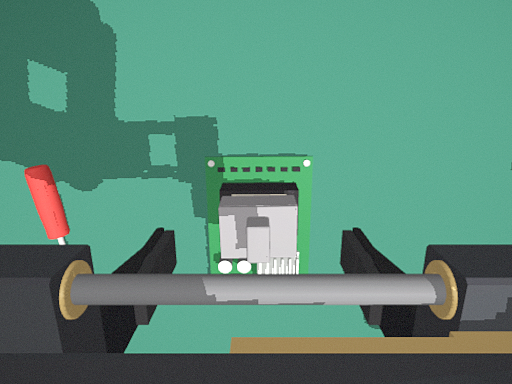

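```bash
python3 - <<'E'
from h import *
crop(cv2.imread("pics/w1.png"),"w1c",195,145,325,280,5)
E
```

```text
(no output)
```

View pics/w1c.png

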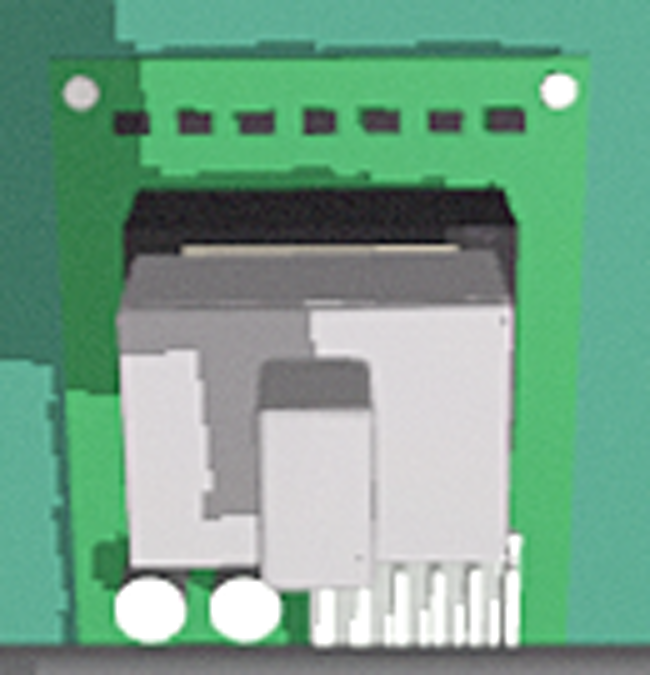

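```bash
python3 - <<'E'
from h import *
import pickle
c=pickle.load(open("w1.pkl","rb")); g=lambda x,y:((x+.5)/5-.5+195,(y+.5)/5-.5+145)
def s(n,L,z):
    P=np.array([pix(c,g(*p),z) for p in L]);print(n,P[:,:2].tolist(),"mean",P.mean(0)); return P
P=s("grip",[(260,410),(372,408),(372,588),(267,586)],.124)
a=P[[2,3]].mean(0)-P[[0,1]].mean(0);print(np.linalg.norm(a),np.degrees(np.arctan2(a[1],a[0])))
P=s("cover",[(120,310),(515,305),(508,568),(131,568)],.098)
d=P[1]-P[0];print(np.linalg.norm(d),np.degrees(np.arctan2(-d[0],d[1])))
P=s("board -x edge",[(50,60),(590,60)],.014);d=P[1]-P[0];print(np.linalg.norm(d),np.degrees(np.arctan2(-d[0],d[1])))
y=np.radians(-4.6);print("socket",P.mean(0)[:2]+.055*np.array([np.cos(y),np.sin(y)]))
P=s("socket rim -x",[(135,190),(508,188)],.046);d=P[1]-P[0];print(np.linalg.norm(d),np.degrees(np.arctan2(-d[0],d[1])));print("socket",P.mean(0)[:2]+.0255*np.array([np.cos(y),np.sin(y)]))
o=robot.get_obs();p=o["position"];M=R.from_quat(o["tool_rot"]).as_matrix()
print(p,M, M.T@(np.array([.580,-.154,.130])-p)/.5)
E
```

```text
grip [[0.5609946576854797, -0.1604744949318851], [0.562138786895526, -0.14196874820222546], [0.5953328563906019, -0.1443336269054981], [0.5934950397457648, -0.1622171393458145]] mean [ 0.578  -0.1522  0.124 ]
0.03291136851954817 -3.577741675941601
cover [[0.5506515320032956, -0.1854759499854747], [0.5554171403722481, -0.11503988394844578], [0.60757129803322, -0.11878350509564406], [0.601839442966447, -0.18928358257322825]] mean [ 0.5789 -0.1521  0.098 ]
0.07059709924564132 -3.87065543636374
board -x edge [[0.5201155118609445, -0.2068398512308844], [0.5297638423394945, -0.0877508703530946]] mean [ 0.5249 -0.1473  0.014 ]
0.1194791849969437 -4.631862900490563
socket [ 0.5798 -0.1517]
socket rim -x [[0.5427086435265497, -0.18719769346285964], [0.5485139976419029, -0.11029310673450737]] mean [ 0.5456 -0.1487  0.046 ]
0.07712339201735945 -4.316941940025207
socket [ 0.571  -0.1508]
[ 0.5306 -0.1484  0.2359] [[ 0.9968 -0.0011  0.0797]
 [-0.0797  0.0013  0.9968]
 [-0.0012 -1.      0.0012]] [ 0.0996  0.2117 -0.0035]
```

```bash
python3 -m crank '[[0.05,0.04,0,0,0,0,1],[0.097,0.1,0,0,0,0,1],[0.097,0.16,0,0,0,0,0.2],[0.097,0.16,0,0,0,0,0.2],[0.097,0.16,0,0,0,0,0.2]]' 15; python3 - <<'E'
from h import *
import pickle
for _ in range(2):
    o=robot.get_obs(); im=vision.camera("wrist"); print(o["position"],o["joint_velocities"])
cv2.imwrite("pics/w2.png",im); pickle.dump(cam("wrist",o),open("w2.pkl","wb"))
E
```

```text
time: 2.82
position: [0.579, -0.1514, 0.1574]
tool_rot: [-0.707, 0.027, -0.028, 0.707]
ft_force: [0.0, 0.0, -0.4]
grip_width: 0.0645
[ 0.579  -0.1514  0.1574] [-0.0103 -0.0161 -0.0186 -0.0003 -0.0056 -0.0029]
[ 0.5793 -0.1519  0.158 ] [-0.0091 -0.0085 -0.0085 -0.0011 -0.0052  0.0005]
```

View pics/w2.png

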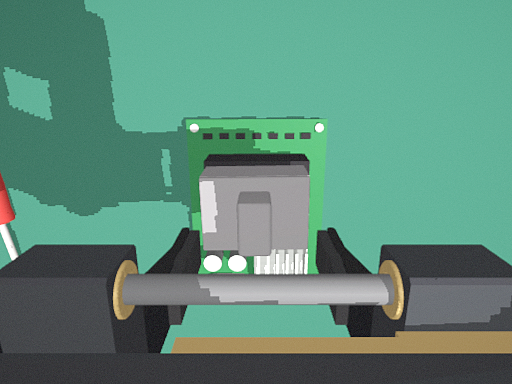

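```bash
python3 - <<'E'
from h import *
crop(cv2.imread("pics/w2.png"),"w2c",180,105,335,270,4)
E
```

```text
(no output)
```

View pics/w2c.png

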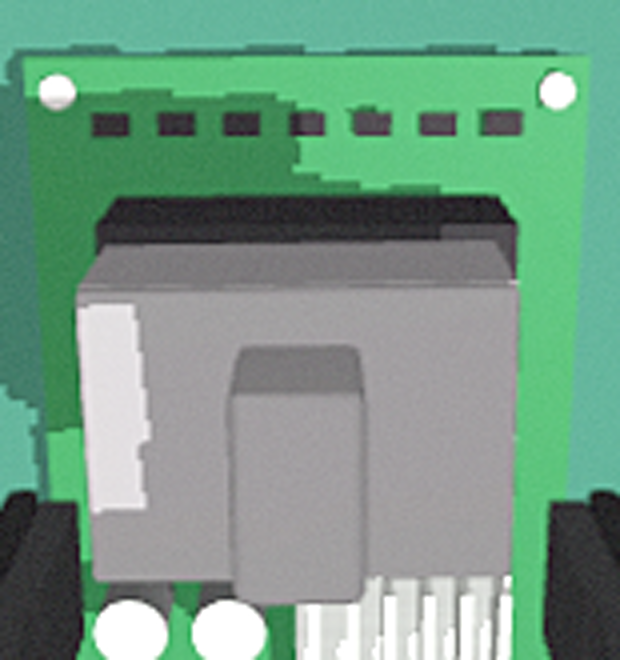

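```bash
python3 - <<'E'
from h import *
import pickle
c=pickle.load(open("w2.pkl","rb")); g=lambda x,y:((x+.5)/4-.5+180,(y+.5)/4-.5+105)
def s(n,L,z):
    P=np.array([pix(c,g(*p),z) for p in L]);print(n,P[:,:2].tolist(),"mean",P.mean(0)); return P
def yaw(d):print("len",np.linalg.norm(d),"yaw",np.degrees(np.arctan2(-d[0],d[1])))
P=s("grip",[(232,394),(365,393),(362,600),(237,602)],.124);yaw(P[1]-P[0])
P=s("cover",[(78,290),(518,286),(510,578),(95,580)],.098);yaw(P[1]-P[0])
P=s("board -x edge",[(24,58),(590,58)],.014);yaw(P[1]-P[0])
y=np.radians(-4.6);print("socket",P.mean(0)[:2]+.055*np.array([np.cos(y),np.sin(y)]))
P=s("rim",[(112,198),(500,198)],.046);yaw(P[1]-P[0]);print("socket",P.mean(0)[:2]+.0255*np.array([np.cos(y),np.sin(y)]))
o=robot.get_obs();p=o["position"];print(p,o["tool_rot"])
E
```

```text
grip [[0.5610228157622296, -0.1605844137547004], [0.56233410011794, -0.14180513650408963], [0.594736325697278, -0.14440333653459242], [0.5936227666499094, -0.162943970724061]] mean [ 0.5779 -0.1524  0.124 ]
len 0.018825002542279725 yaw -3.994259686388785
cover [[0.5506711801339389, -0.18552673671096917], [0.5554119224318231, -0.1161612804726573], [0.6062370795882867, -0.119207456267124], [0.6011640833787166, -0.18914024099427915]] mean [ 0.5784 -0.1525  0.098 ]
len 0.06952726915882795 yaw -3.909767276567768
board -x edge [[0.5203450304575455, -0.20708002753478855], [0.5296034253361239, -0.0879285425174471]] mean [ 0.525  -0.1475  0.014 ]
len 0.11951064495502244 yaw -4.443110381832698
socket [ 0.5798 -0.1519]
rim [[0.5457804202713203, -0.1869201609377556], [0.5516066153901871, -0.11198452285358992]] mean [ 0.5487 -0.1495  0.046 ]
len 0.07516178819482788 yaw -4.445764302921202
socket [ 0.5741 -0.1515]
[ 0.5795 -0.1523  0.1582] [ 0.7069 -0.0269  0.0285 -0.7062]
```

```bash
python3 -m crank '[[0,0.04,0,0,0,0,0.2],[0,0.083,0,0,0,0,0.2],[0,0.083,0,0,0,0,-0.2],[0,0.083,0,0,0,0,-0.8],[0,0.083,0,0,0,0,-1],[0,0.083,0,0,0,0,-1],[0,0.083,0,0,0,0,-1],[0,0.083,0,0,0,0,-1]]' 15
```

```text
time: 3.92
position: [0.5794, -0.153, 0.1159]
tool_rot: [0.707, -0.027, 0.028, -0.706]
ft_force: [-0.6, -0.0, 6.1]
grip_width: 0.0195
```

```bash
python3 -m crank '[[0,-0.02,0,0,0,0,-1],[0,-0.06,0,0,0,0,-1],[0,-0.11,0,0,0,0,-1],[0,-0.16,0,0,0,0,-1],[0,-0.16,0.06,0,0,0,-1],[0,-0.16,0.14,0,0,0,-1],[0,-0.16,0.22,0,0,0,-1],[0,-0.16,0.3,0,0,0,-1],[0,-0.16,0.306,0,0,0,-1],[0,-0.16,0.306,0,0,0,-1]]' 15; python3 - <<'E'
from h import *
im=vision.camera("side"); o=robot.get_obs(); print(o["position"],o["ft_force"],o["grip_width"]); crop(im,"s1",180,150,340,290,5)
E
```

```text
time: 5.18
position: [0.5908, -0.0002, 0.195]
tool_rot: [0.707, -0.028, 0.027, -0.706]
ft_force: [-0.2, -1.0, -0.9]
grip_width: 0.0197
[ 0.5909 -0.0008  0.195 ] [-0.5399  0.6541 -1.152 ] 0.02001033165493568
```

View pics/s1.png

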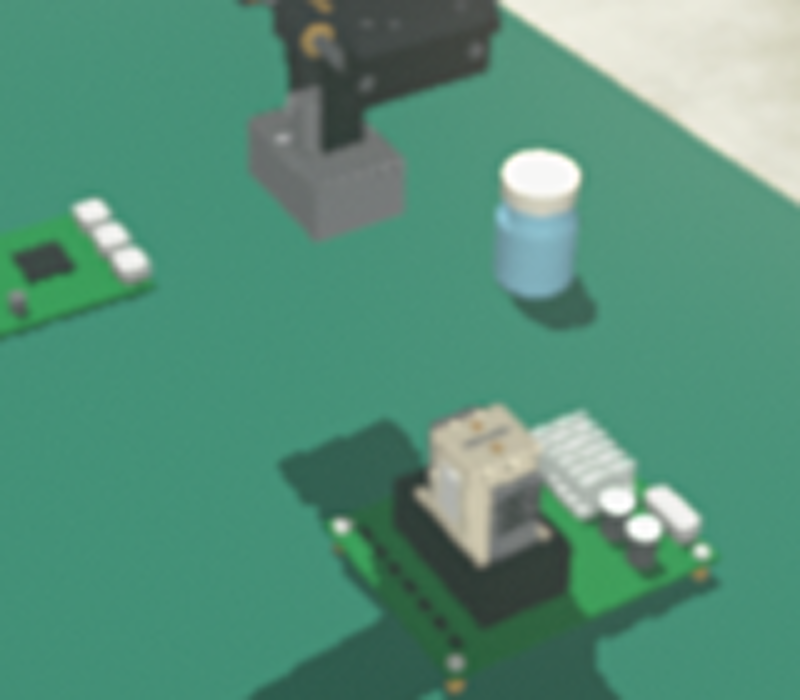

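The side view shows the cover held level in the jaws, clear of board and bottle, with the carrier exposed and still seated.

```bash
python3 -m crank '[[0,0.06,0,0,0,0,-1],[0,0.14,0,0,0,0,-1],[0,0.22,0,0,0,0,-1],[0,0.26,0,0,0,0,-1],[0,0.272,0,0,0,0,-1],[0,0.276,0,0,0,0,-1],[0,0.276,0,0,0,0,-1],[0,0.276,0,0,0,0,-1]]'; python3 - <<'E'
from h import *
for _ in range(2):
    im=vision.camera("side"); o=robot.get_obs(); print(o["position"],o["ft_force"],o["grip_width"])
crop(im,"s2",180,150,340,290,5)
E
```

```text
time: 6.22
position: [0.5916, -0.0003, 0.0581]
tool_rot: [0.707, -0.027, 0.029, -0.706]
ft_force: [0.2, 0.7, -1.1]
grip_width: 0.0201
[ 0.5915 -0.0002  0.058 ] [-0.6539  0.7759 -1.2199] 0.019802427970103665
[ 0.5914 -0.0001  0.0578] [-0.2243  0.3901 -0.4092] 0.020094605064843746
```

View pics/s2.png

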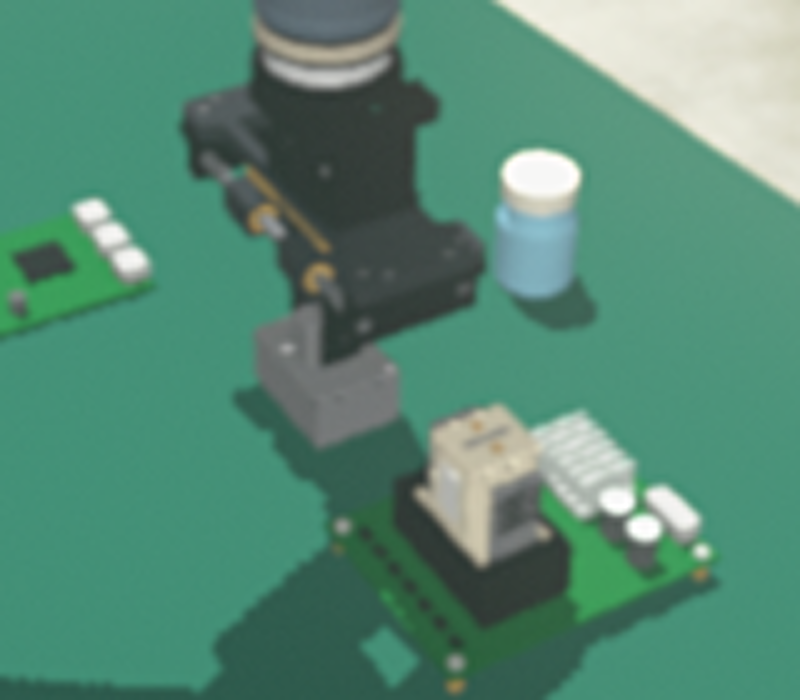

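```bash
python3 -m crank '[[0,0.004,0,0,0,0,-1],[0,0.008,0,0,0,0,-1],[0,0.008,0,0,0,0,-1]]';  python3 -m crank '[[0,0.002,0,0,0,0,-1],[0,0.003,0,0,0,0,-1],[0,0.003,0,0,0,0,-1]]'
```

```text
time: 6.7
position: [0.5907, -0.0, 0.0528]
tool_rot: [-0.707, 0.028, -0.028, 0.707]
ft_force: [0.7, 0.5, -1.5]
grip_width: 0.0198
time: 7.08
position: [0.591, -0.0001, 0.0519]
tool_rot: [0.707, -0.028, 0.028, -0.707]
ft_force: [-0.4, -0.3, 3.9]
grip_width: 0.0199
```

```bash
python3 -m crank '[[0,0.001,0,0,0,0,-0.5],[0,0.001,0,0,0,0,-0.3],[0,0.001,0,0,0,0,0],[0,0.001,0,0,0,0,0],[0,0.001,0,0,0,0,0]]';python3 -m crank '[[0,-0.04,0,0,0,0,0],[0,-0.1,0,0,0,0,0],[0,-0.2,0,0,0,0,0.5],[0,-0.28,0,0,0,0,1],[0,-0.28,-0.1,0,0,0,1],[0,-0.28,-0.2,0,0,0,1],[0,-0.28,-0.3,0,0,0,1],[0,-0.28,-0.3,0,0,0,1]]'; python3 - <<'E'
from h import *
import pickle
im=vision.camera("side");crop(im,"s3",180,150,340,290,5)
o=robot.get_obs(); im=vision.camera("wrist"); print(o["position"],o["joint_velocities"])
cv2.imwrite("pics/w3.png",im); pickle.dump(cam("wrist",o),open("w3.pkl","wb"))
crop(im,"w3c",180,60,340,240,4)
E
```

```text
time: 7.7
position: [0.591, -0.0001, 0.051]
tool_rot: [-0.707, 0.028, -0.028, 0.707]
ft_force: [-1.0, 0.3, 0.8]
grip_width: 0.0424
time: 8.7
position: [0.5792, -0.1534, 0.1912]
tool_rot: [0.707, -0.029, 0.03, -0.706]
ft_force: [0.1, 1.2, 0.5]
grip_width: 0.0855
[ 0.5788 -0.1512  0.191 ] [ 0.0439 -0.0042  0.0203  0.0106  0.0067  0.0031]
```

View pics/s3.png

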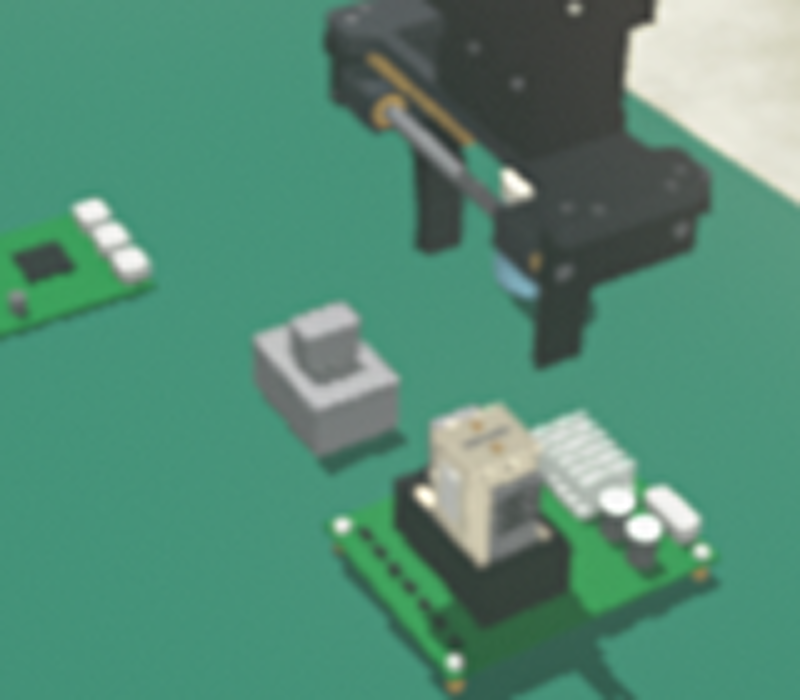

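View pics/w3c.png

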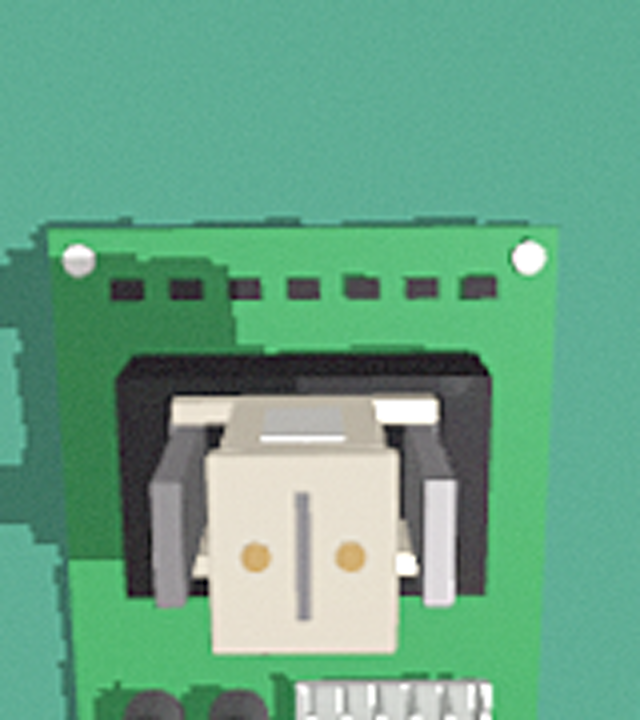

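View pics/w3.png

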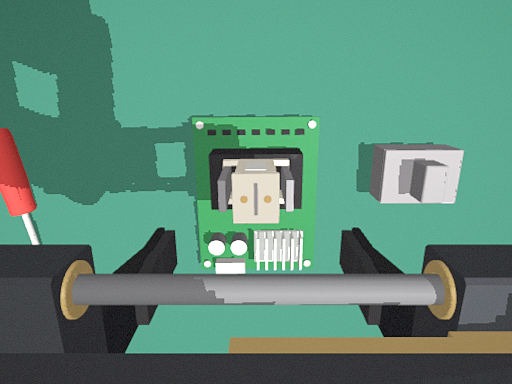

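```bash
python3 - <<'E'
from h import *
import pickle
c=pickle.load(open("w3.pkl","rb")); g=lambda x,y:((x+.5)/4-.5+180,(y+.5)/4-.5+60)
def s(n,L,z):
    P=np.array([pix(c,g(*p),z) for p in L]);print(n,P[:,:2].tolist(),"mean",P.mean(0)); return P
def yaw(d):print("len",np.linalg.norm(d),"yaw",np.degrees(np.arctan2(-d[0],d[1])))
P=s("car",[(208,454),(398,451),(396,653),(213,653)],.094);yaw(P[1]-P[0])
P=s("catch",[(151,483),(456,480),(455,605),(157,605)],.087);yaw(P[1]-P[0])
o=robot.get_obs();p=o["position"];M=R.from_quat(o["tool_rot"]).as_matrix();print(p,M)
E
```

```text
car [[0.557911379181415, -0.16753157353168285], [0.5602395203859186, -0.13234494430655258], [0.6004608606791405, -0.1353024521241597], [0.5975320812755555, -0.17071111344471557]] mean [ 0.579  -0.1515  0.094 ]
len 0.03526356643470566 yaw -3.7854866749693796
catch [[0.5643983663631856, -0.17973224276009928], [0.5686227841542323, -0.12128861835278529], [0.5941384924371145, -0.12279755007011643], [0.5892896592158223, -0.1814581026149189]] mean [ 0.5791 -0.1513  0.087 ]
len 0.058596100036917974 yaw -4.134259297889324
[ 0.5787 -0.1498  0.1909] [[ 0.9968 -0.0005  0.0805]
 [-0.0805  0.0009  0.9968]
 [-0.0006 -1.      0.0008]]
```

```bash
python3 -m crank '[[0,0.07,-0.004,0,0,0,1],[0,0.15,-0.004,0,0,0,1],[0,0.15,-0.004,0,0,0,1],[0,0.15,-0.004,0,0,0,1]]'; python3 - <<'E'
from h import *
import pickle
for _ in range(3):
    o=robot.get_obs(); im=vision.camera("wrist"); print(o["position"])
pickle.dump(cam("wrist",o),open("w4.pkl","wb"))
crop(im,"w4c",160,50,360,250,4)
E
```

```text
time: 9.3
position: [0.5797, -0.1509, 0.117]
tool_rot: [0.707, -0.027, 0.028, -0.706]
ft_force: [0.5, -0.3, -0.4]
grip_width: 0.0868
[ 0.5797 -0.1509  0.117 ]
[ 0.5802 -0.1513  0.1176]
[ 0.5803 -0.1516  0.1179]
```

View pics/w4c.png

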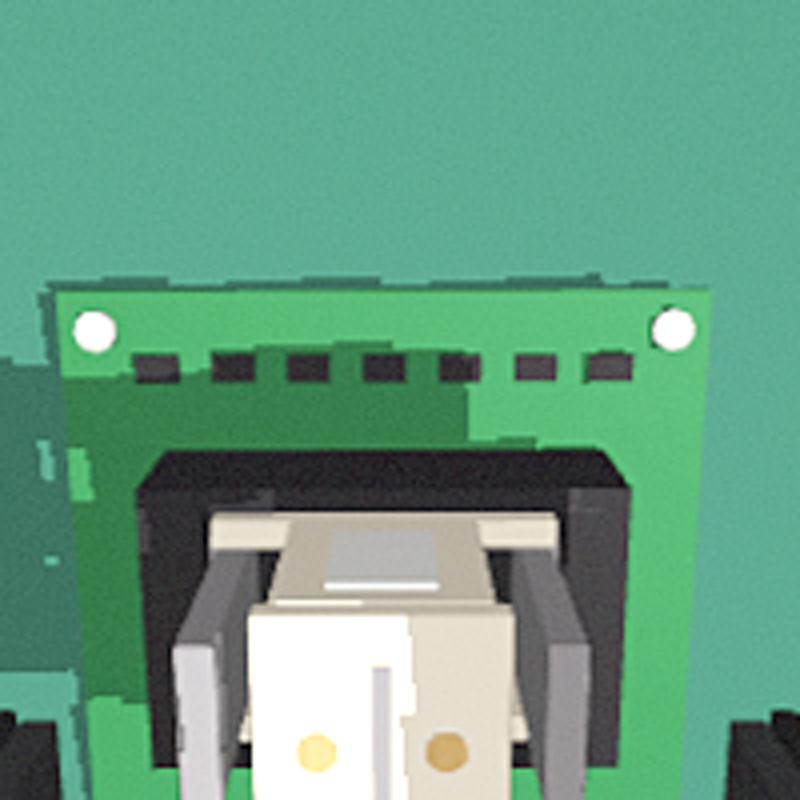

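```bash
python3 - <<'E'
from h import *
import pickle
c=pickle.load(open("w4.pkl","rb")); g=lambda x,y:((x+.5)/4-.5+160,(y+.5)/4-.5+50)
P=np.array([pix(c,g(*p),.087) for p in [(174,648),(589,645)]]);d=P[1]-P[0];print(P.mean(0),np.linalg.norm(d),np.degrees(np.arctan2(-d[0],d[1])))
print("ctr",P.mean(0)[:2]+.013*np.array([.997,-.077]))
P=np.array([pix(c,g(*p),.094) for p in [(248,612),(514,610)]]);d=P[1]-P[0];print(P.mean(0)[:2]+.020*np.array([.997,-.077]),np.linalg.norm(d))
P=np.array([pix(c,g(*p),.046) for p in [(138,490),(631,490)]]);print(P.mean(0))
o=robot.get_obs();print(o["position"])
E
```

```text
[ 0.5665 -0.1507  0.087 ] 0.058170583062629594 -4.004773612070193
ctr [ 0.5795 -0.1518]
[ 0.5788 -0.1517] 0.03553040173699335
[ 0.5542 -0.1496  0.046 ]
[ 0.5802 -0.1517  0.1179]
```

```bash
python3 -m crank '[[0,0.05,0,0,0,0,1],[0,0.09,0,0,0,0,1],[0,0.1,0,0,0,0,1],[0,0.1,0,0,0,0,1]]' 25;python3 -m crank '[[0,0,0,0,0,0,0.5],[0,0,0,0,0,0,0.2],[0,0,0,0,0,0,-1],[0,0,0,0,0,0,-1],[0,0,0,0,0,0,-1],[0,0,0,0,0,0,-1],[0,0,0,0,0,0,-1]]' 25
```

```text
time: 9.95
position: [0.5794, -0.1518, 0.0667]
tool_rot: [0.707, -0.028, 0.028, -0.706]
ft_force: [0.1, 0.4, 0.6]
grip_width: 0.0869
time: 10.82
position: [0.5792, -0.1519, 0.0664]
tool_rot: [0.707, -0.028, 0.028, -0.706]
ft_force: [0.2, -1.4, 4.5]
grip_width: 0.0429
```

```bash
python3 -m crank '[[0,0,0,0,0,0,-1],[0,-0.01,0,0,0,0,-1],[0,-0.02,0,0,0,0,-1],[0,-0.03,0,0,0,0,-1]]';python3 - <<'E'
from h import *
im=vision.camera("side");crop(im,"s4",180,150,340,290,5)
o=robot.get_obs();print(o["position"],o["ft_force"],o["grip_width"])
E
```

```text
time: 11.32
position: [0.5786, -0.1516, 0.0808]
tool_rot: [-0.706, 0.028, -0.028, 0.707]
ft_force: [-0.0, -0.7, -3.5]
grip_width: 0.0434
[ 0.579  -0.1517  0.0816] [-0.7111 -1.4257 -1.034 ] 0.043474130004217036
```

View pics/s4.png

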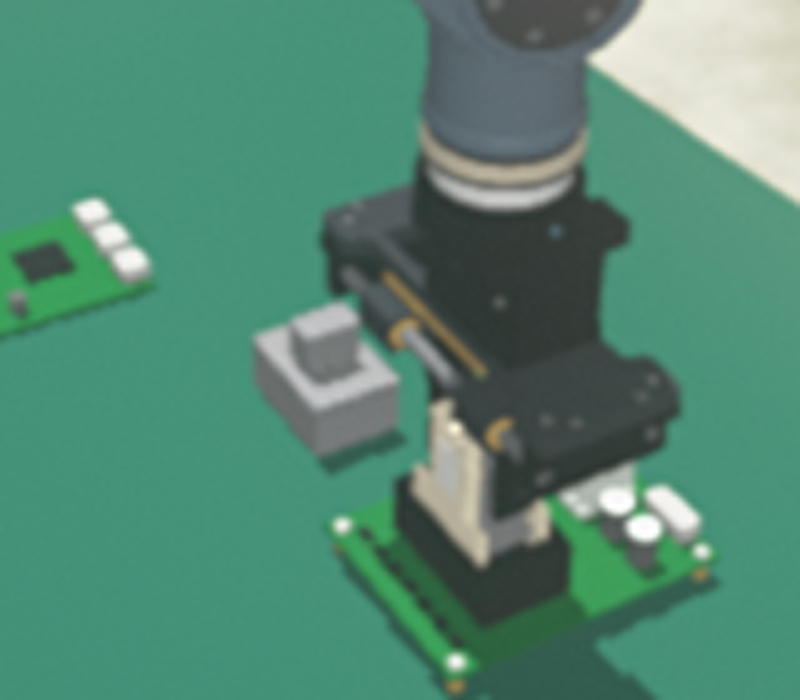

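The carrier is rising with the fingers at almost no load, so I'll go on lifting.

```bash
python3 -m crank '[[0,-0.02,0,0,0,0,-1],[0,-0.045,0,0,0,0,-1],[0,-0.07,0,0,0,0,-1],[0,-0.1,0,0,0,0,-1],[0,-0.13,0,0,0,0,-1],[0,-0.155,0,0,0,0,-1],[0,-0.17,0,0,0,0,-1],[0,-0.17,0,0,0,0,-1],[0,-0.17,0,0,0,0,-1],[0,-0.17,0,0,0,0,-1]]';python3 - <<'E'
from h import *
im=vision.camera("side");cv2.imwrite("pics/s5f.png",im);crop(im,"s5",180,150,340,290,5)
im=vision.camera("wrist");cv2.imwrite("pics/w5.png",im)
o=robot.get_obs();print(o["position"],o["ft_force"],o["grip_width"],o["joint_velocities"])
E
```

```text
time: 12.62
position: [0.5786, -0.1515, 0.1654]
tool_rot: [-0.706, 0.028, -0.027, 0.707]
ft_force: [0.1, -0.1, -2.0]
grip_width: 0.0429
[ 0.5787 -0.1516  0.1655] [ 0.2533  0.8152 -1.7436] 0.04316940461514141 [ 0.0002 -0.0025 -0.0028 -0.0008  0.0022  0.0003]
```

View pics/s5.png

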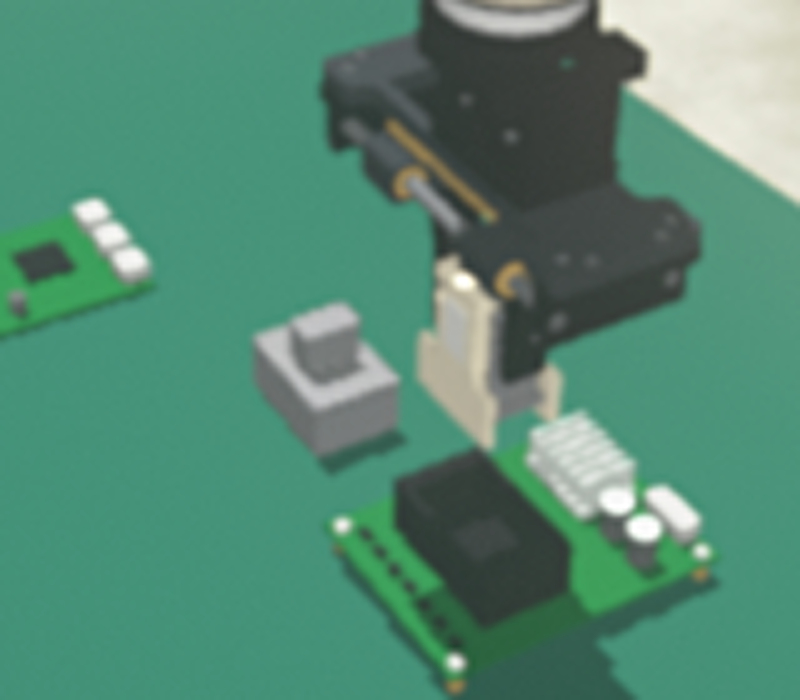

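View pics/w5.png

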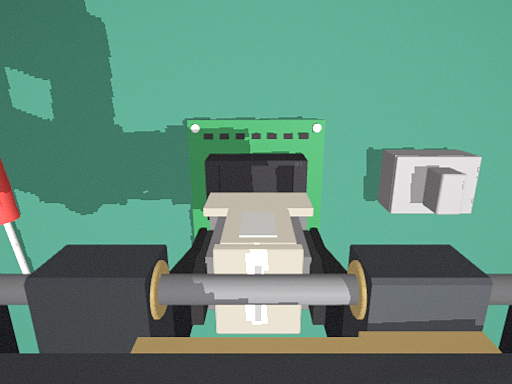

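```bash
python3 - <<'E'
from h import *
c=cam("side");y=np.radians(-4.4);X=np.array([np.cos(y),np.sin(y),0]);Y=np.array([-np.sin(y),np.cos(y),0])
for dx,dy in [(-.02,-.016),(-.022,-.028),(-.022,.028)]:
  for z in (.107,.117): print(dx,dy,z,(proj(c,np.array([.579,-.1517,z])+dx*X+dy*Y)-[180,150])*5)
o=robot.get_obs();print(o["time"],o["joint_velocities"])
E
```

```text
-0.02 -0.016 0.107 [466.4943 446.9393]
-0.02 -0.016 0.117 [467.4242 430.729 ]
-0.022 -0.028 0.107 [477.0889 463.6514]
-0.022 -0.028 0.117 [478.0936 447.3898]
-0.022 0.028 0.107 [412.7617 394.5928]
-0.022 0.028 0.117 [413.3432 378.5515]
12.725 [ 0.0002 -0.0025 -0.0028 -0.0008  0.0022  0.0003]
```

```bash
python3 -c "
from h import *
print(robot.hand_in()); o=robot.get_obs(); print(o['time'],o['position'],o['grip_width'])"
```

```text
the job is handed in; nothing more can be done
None
the job is handed in; nothing more can be done
```

I took the dust cover off and set it upright on the bench on the board's +y side. Then I pinched both catches, lifted the carrier about 99 mm straight up, and handed in at 12.7 s, still holding it. The hand-in gives no verdict, and no reading was possible after it.

**Last checks before hand-in:**
- **Carrier:** the camera puts its lower edge about 117 mm above the bench, which agrees with the 99 mm lift. It hung upright, clear of the board and the cover, with the arm essentially still. The gripper was commanded to a 25 N grip.
- **Catches:** the finger opening was about 43 mm. That is 2 mm under the nominal 45 mm for fully pressed, so both look pressed home. I had no direct reading of their travel.
- **Cover:** it stood upright and let go where I set it down.
- **Other items:** the last pictures showed the spare board and screwdriver undisturbed. The bottle was last in view after the cover was set down, and the adapter only in the first pictures. The arm did not go low near either of them afterwards.

No check failed.

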